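# Lock the wheel keeper and wedge up the cradle

## Robot

A 6-joint arm with a two-finger parallel gripper is mounted at the origin on the work surface. World frame = base frame: x ahead of the robot, y to its left, z up, the work surface at z = 0. Lengths are in mm, angles in rad, forces in N, time in s.
With the tool pointing down it reaches from about 325 to 850 mm from the base axis. Payload 4.4 kg.
Tool frame: the origin (TCP) lies between the finger pads; the fingertips stand ctrl.finger_overhang ahead of it and the grasp point (between the pads) is the TCP (ctrl.finger_overhang is the distance from the TCP to the fingertips, in mm); z points along the fingers, y is the line along which they close (so a half turn about z gives the same grasp; the last joint's range is limited). The gripper opens to 94 mm and grips with 3 to 60 N. Pads are 16 mm wide; open, the fingers measure 119 mm over their backs; the gripper's body (75 mm by 177 mm) begins 78 mm behind the grasp point.
Start: joints at [1.097, 0.207, 1.542, -0, 1.393, -0.15], TCP at [182.413, 545.301, 224.447] pointing down, gripper open.
Joint ranges: [-2.73, 2.73], [-0.86, 2.22], [0.23, 2.46], [-1.11, 4.25], [0.08, 2.63], [-2.82, 2.82]. Speed limits (rad/s): [2.79, 2.79, 3.14, 3.14, 3.14, 3.14].

## Interface

Orientations are given as a rotation vector (axis times angle).
In Python, from station import status, cams, order, models, ctrl gives the robot as it stands.
- The arm moves only by the tool play_rows, never from a script. Its argument "rows" is one flat list of numbers, 7 for each row, row after row: the turn, a rotation vector about the tool's x, y, z in rad, then the shift along the tool's x, y, z in mm, then the closure, from 0 (fully open) to 1 (shut). A call has exactly 5 rows; each row shifts and turns the commanded pose from where the row before left it, along the tool's axes as they then stand; what a row does not reach is not made up. A row lasts 1/10 s, in which the tool goes at most 50 mm and 8.59 degrees, less where a joint would pass 70% of its speed; a pose out of reach is approached as far as the arm can. A call with a gripper value outside its range is refused whole. The fingers move at their own pace and stop on an object; the grip force is fixed at half the most. Time passes only in rows, so rows that do not move let the fingers close, or fill a call up. It gives the time, the measured TCP pose, the force, the opening and the grip force at its end, in the units of the state.
- status.read_state(): the state, without advancing time (a new reading comes with each control period).
- cams.snapshot(name): name is "scene" or "top" or "wrist"; returns (picture, depth): 480x640x3 uint8, blue, green, red; 480x640 float32, mm along the optical axis (not along the pixel's ray), 0 where there is no reading.
- cams.calibration(name): a dict with "vfov" (degrees; the focal length in pixels is half the picture's height over the tangent of half this angle, whatever the lens; pixels are square), "cx", "cy" (the principal point, pixels), "extrinsics" (4x4, takes a point from camera to world coordinates); the wrist camera has in their place "hand_eye" (4x4, takes a point from camera to tool coordinates, whose origin is the TCP and whose axes are the flange's). Camera axes: x right, y up, looking along -z (the intrinsics and any distortion apply to the point x, -y, -z); pixel columns grow to the right and rows downward; lengths in mm; the calibration is good to about 2 mm. A picture is of the moment at which its call begins: read the wrist's pose just before it. calibration takes no time and is no camera call.
- order.close_job(): hands the job in; it is judged then, once.
Trained networks look in the newest picture that a camera, given by its name, has taken for a name from the list of things; names that differ only in an ending like _2 or _b are one class to them, and where a whole thing is asked for, a point or a joint stands for the part that bears it (a point fixed in the world has none). Each returns a list of dicts, best first, with "score" (0 to 1); they miss things now and then, are a little off and sometimes report something else, mostly with a low value. They report only what shows in the picture. A call takes as long as a camera call. They do not tell look-alikes from the thing itself.
- models.cut_out(camera, thing): "mask" (480x640 bool, what is visible of it).
- models.spot_point(camera, thing): "centre" ([x, y, z] in mm, in world coordinates, good to about 4 mm: a listed point, or the origin of a listed thing).
The state is a dict: "clock": time; "joint_positions": joint angles; "joint_vel": joint speeds; "effort": joint torques, N m; "tool_pos": TCP position; "orientation": TCP orientation; "contact_force": force on the tool from outside, world axes, zero at the start; "ft_torque": the same for the moment, N m; "finger_gap": finger opening in mm; "finger_force": force on a finger pad.
Only numpy, scipy, OpenCV 4.12 (cv2) and the standard library are available. Lean on these libraries where they do the work, as an engineer would, in place of code of your own. Each camera call takes 0.05 s, during which the arm holds its last target. There are 200 camera calls.

## Task

Turn the turnbutton on the wheel cradle a quarter turn so that it lies across the keeper bar and locks it. Then take the grey wedge by its block, slide it thin end first, flat on the counter, under the middle of the cradle's free front edge until that edge just lifts off its base rails, about 4 mm, and finish there still gripping the wedge, with the wedge alone carrying the edge. Keep the keeper bar shut and leave the other things on the counter where they are.

Things in the scene. Friction and masses are not known exactly. Their poses are not given: they have to be found in the camera images.
- jig: The jig, fixed: two dark steel rails 170 mm long, 20 wide, 12 high, along its x, with an open channel 90 mm wide between them (a cross piece joins them only at x +55 to +85 mm). Origin at the middle of its underside, on the counter; x points from the cradle's free front edge to its hinge (away from the robot, within about 17 degrees), z up.
- cradle: Aluminium plate 170 x 130 x 8 mm resting on the rails, underside 12 mm up, hinged across its far end. Origin on the hinge line, 75 mm beyond the jig's origin, 16 mm up; axes as the jig's. Its near edge is free: 2 to 5 N lifts it, it falls back by itself. It carries a dark blue wheel (54 mm across, top 52 mm up, at jig x 0, y +15 mm), the keeper bar and the turnbutton.
- cradle_edge (a point): Middle of the lower corner of the cradle's free front edge: x -95 mm, y 0 of the jig, 12 mm above the counter at rest. Its height tells the lift. The edge sticks out 10 mm in front of the rails.
- keeper (a joint): Hinge of the keeper bar, rad; 0 shut, grows as it is raised. A flat steel bar 24 mm wide, 5 thick, lying over the wheel along the jig's y, top 58 mm above the counter, free end at jig y -47 mm. It starts shut and stays so by its weight.
- turnbutton (a joint): Angle of the turnbutton about its upright pivot, rad, counter-clockwise seen from above. 0: open, its length along the jig's y, beside the keeper bar. 1.571 (stop): locked, its length along the jig's x, one end over the keeper bar. Starts at 0 to 0.4, stays where left; takes about 0.04 N m.
- turnbutton_top (a point): Top of the turnbutton on its pivot axis (jig x -32, y -30 mm), 87.5 mm above the counter. A dark steel bar 68 mm long, 12 mm thick, underside 59.5 mm up; its middle 44 mm is a fin 28 mm tall and 12 mm thick to grip, its ends are 12 mm tall. This point's y axis runs along the bar, z up.
- wedge: Leveling wedge, loose, grey nylon, 30 mm wide, 134 long, 0.12 kg, flat on the counter. Origin on the underside below the grip block's middle; x points to the thin end. Grip block x -20 to +20 mm, 34 high; then 24 high to x +38; then the top slopes evenly (1 in 4) down to 5 mm at the thin end, x +114. The slope is 12 mm high (the resting edge) 28 mm from the thin end.
- wedge_tip (a point): Middle of the wedge's thin end, on its underside, x +114 mm of the wedge.
- bearing_rod: Bystander: the upright bearing rod (steel rod 97 mm tall on a 70 mm round foot, six stainless bearings on it); origin at the centre of its underside.
- spare_wheel: Bystander: a loose dark blue wheel, 54 mm across, 32 mm high; origin at the centre of its underside.
- t_tool: Bystander: a black steel T-tool lying flat, cross handle 110 mm, stem 115 mm, origin at the middle of the cross handle.
- spacer: Bystander: a small grey nylon spacer ring, 22 mm across, 12 mm high; origin at the centre of its underside.
- parts_tray: Bystander: an open steel tray 100 x 150 x 30 mm; origin at the centre of its underside.
- grease_jar: Bystander: a white jar, 56 mm across, 60 mm high; origin at the centre of its underside.
Mind the look-alikes: they are no part of the job. Of the things shaped like the jig, the steel one is meant.

How it is judged:
By the outcome, as a careful person would: the job done as asked, in the order asked, and still so for the second after the job is handed in, while the arm keeps its last pose, push and grip.
It also fails if it takes over 48 s, if anything falls off the work surface, if the arm or the gripper's body presses on something with over 40 N, if the wrist force passes 120 N, or if a joint passes its speed limit or range.

## Working session

There is one attempt and no reset: what is moved stays moved. The work goes in short steps, Python scripts to look and compute and a tool call to move; the robot and the scene stay as the last step left them, time stands still between calls to the robot, and variables do not carry over. Pictures are saved under pics/ and viewed, at most 10 in all, crops included, and the job is handed in when it is done.

Besides the shell and the picture viewer there is one more tool, called after ">>>" in YAML: its name, and indented under it one key for each argument. play_rows: Moves the arm, as the interface text tells. Its arguments: {"type":"object","properties":{"rows":{"type":"array"}},"required":["rows"]}

```bash
mkdir -p pics; ls; cat > h.py <<'E'
import numpy as np, cv2
from scipy.spatial.transform import Rotation as R
from station import status, cams, order, models, ctrl
def snap(n,save=None):
    st=status.read_state(); p,d=cams.snapshot(n)
    if save: cv2.imwrite('pics/'+save,p)
    return st,p,d
def world(n,st,uv,depth):
    c=cams.calibration(n); f=240/np.tan(np.radians(c['vfov'])/2)
    uv=np.atleast_2d(uv).astype(float); z=np.atleast_1d(depth)
    P=np.c_[(uv[:,0]-c['cx'])/f*z,-(uv[:,1]-c['cy'])/f*z,-z,np.ones(len(z))]
    if 'extrinsics' in c: T=np.array(c['extrinsics'])
    else:
        T=np.eye(4);T[:3,:3]=R.from_rotvec(st['orientation']).as_matrix();T[:3,3]=st['tool_pos'];T=T@np.array(c['hand_eye'])
    return (P@T.T)[:,:3]
E
python3 - <<'E'
from h import *
print(ctrl.finger_overhang, status.read_state())
for n in ['scene','top']:
    c=cams.calibration(n); print(n,c)
    snap(n,n+'0.png')
    for t in ['jig','cradle_edge','turnbutton_top','wedge','wedge_tip','spacer','spare_wheel','bearing_rod','t_tool','parts_tray','grease_jar']:
        print(n,t,[(np.round(r['centre']).tolist(),round(r['score'],2)) for r in models.spot_point(n,t)][:3])
print(cams.calibration('wrist'))
E
```

```text
pics
19.0 {'clock': 0.0, 'joint_positions': array([ 1.09752378e+00,  2.07388828e-01,  1.54294666e+00, -5.34463708e-06,
        1.39349885e+00, -1.50522533e-01]), 'joint_vel': array([ 5.73916527e-04,  2.99078741e-04,  3.34214912e-04, -1.94584053e-05,
       -1.94987476e-03,  3.62331276e-04]), 'effort': array([-9.08272577e-04, -3.70876515e+01, -2.81417030e+01,  6.99749985e-02,
        3.59547464e-02, -1.44513779e-04]), 'tool_pos': array([182.04812466, 544.61410076, 223.31193094]), 'orientation': array([-0.5046655 , -3.10009929,  0.00335316]), 'contact_force': array([-0.74466142, -0.12112407,  0.1724273 ]), 'ft_torque': array([ 0.00961904,  0.06941208, -0.00858797]), 'finger_force': 0.0, 'finger_gap': 94.04971007791409}
scene {'vfov': 46.753152818878675, 'cx': 318.5161877172329, 'cy': 244.01690437358405, 'extrinsics': array([[ 6.95180437e-01, -4.40515156e-01,  5.68040982e-01,
         1.17988579e+03],
       [ 7.18542969e-01,  4.03312312e-01, -5.66599665e-01,
        -6.29091173e+02],
       [ 2.04978177e-02,  8.02050857e-01,  5.96903898e-01,
         7.94748482e+02],
       [ 0.0000000
[... 1730 characters left out ...]
1.0, -291.0, 2.0], 0.83)]
top bearing_rod [([455.0, 237.0, -1.0], 0.72)]
top t_tool [([606.0, 280.0, -3.0], 0.8), ([581.0, -291.0, 4.0], 0.16)]
top parts_tray [([531.0, 428.0, -3.0], 0.89), ([609.0, 283.0, -0.0], 0.25)]
top grease_jar [([514.0, -421.0, -0.0], 0.76)]
{'vfov': 61.02952491219215, 'cx': 317.48711045874364, 'cy': 240.98620225850587, 'hand_eye': array([[-7.28403809e-04,  9.68971859e-01,  2.47169993e-01,
         7.10818729e+01],
       [ 9.99999322e-01,  9.30414155e-04, -7.00496917e-04,
         4.68956789e-01],
       [-9.08732260e-04,  2.47169316e-01, -9.68971880e-01,
        -1.61579715e+02],
       [ 0.00000000e+00,  0.00000000e+00,  0.00000000e+00,
         1.00000000e+00]])}
```

View pics/top0.png

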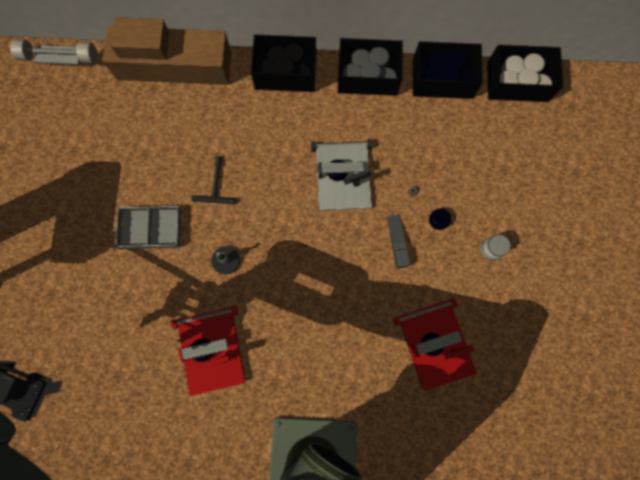

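View pics/scene0.png

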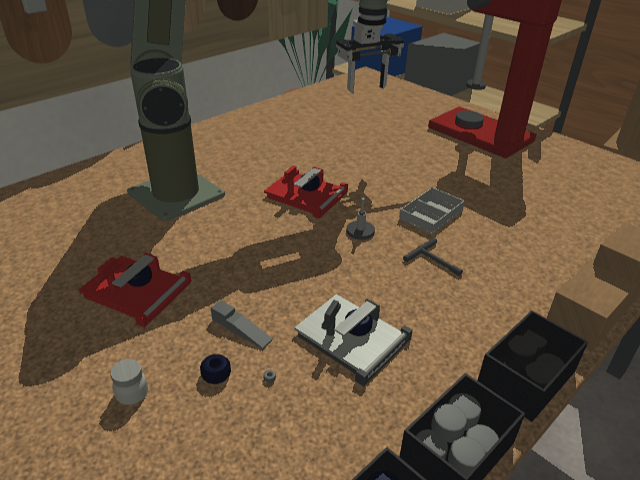

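Look-alikes for the cradle/jig in the top view are red at (210,350), red at (437,345) and steel at (344,175). The task calls for the steel one, at world (692,-43). There is only one wedge, at (398,240), grey, with its thin end toward +x. I'll move the wrist camera over both.

```bash
cat >> h.py <<'E'
def pose():
    s=status.read_state(); return np.array(s['tool_pos']),R.from_rotvec(s['orientation'])
def yaw_y(r): v=r.as_matrix()[:,1]; return np.arctan2(v[1],v[0])
def plan(target,yy,n,clo,start=None):
    """rows to reach TCP target, tool down with tool y at world yaw yy, in n rows"""
    p,r=pose() if start is None else start
    x=yy+np.pi/2
    rt=R.from_matrix(np.array([[np.cos(x),np.cos(yy),0],[np.sin(x),np.sin(yy),0],[0,0,-1]]))
    rv=(r.inv()*rt).as_rotvec()/n
    out=[]
    for i in range(n):
        sh=r.inv().apply((np.array(target)-p)/(n-i))
        row=[*np.round(rv,3)+0.0,*np.round(sh,1)+0.0,clo]; row=[float(a) for a in row]
        p=p+r.apply(row[3:6]); r=r*R.from_rotvec(row[:3]); out.append(row)
    for k in range(0,n,5): print(sum(out[k:k+5],[]))
    print('end',p.round(1),round(yaw_y(r),3))
    return p,r
E
python3 - <<'E'
from h import *
plan([600,-75,250],0.3,20,0.0)
E
```

```text
[0.0, 0.0, 0.047, -29.6, -22.8, -1.3, 0.0, 0.0, 0.0, 0.047, -30.7, -21.4, -1.3, 0.0, 0.0, 0.0, 0.047, -31.6, -19.9, -1.3, 0.0, 0.0, 0.0, 0.047, -32.6, -18.4, -1.3, 0.0, 0.0, 0.0, 0.047, -33.4, -16.8, -1.3, 0.0]
[0.0, 0.0, 0.047, -34.1, -15.3, -1.3, 0.0, 0.0, 0.0, 0.047, -34.8, -13.6, -1.3, 0.0, 0.0, 0.0, 0.047, -35.4, -12.0, -1.3, 0.0, 0.0, 0.0, 0.047, -35.9, -10.3, -1.3, 0.0, 0.0, 0.0, 0.047, -36.4, -8.6, -1.3, 0.0]
[0.0, 0.0, 0.047, -36.8, -6.9, -1.3, 0.0, 0.0, 0.0, 0.047, -37.0, -5.2, -1.3, 0.0, 0.0, 0.0, 0.047, -37.2, -3.4, -1.2, 0.0, 0.0, 0.0, 0.047, -37.4, -1.7, -1.3, 0.0, 0.0, 0.0, 0.047, -37.4, 0.1, -1.2, 0.0]
[0.0, 0.0, 0.047, -37.3, 1.9, -1.3, 0.0, 0.0, 0.0, 0.047, -37.2, 3.6, -1.2, 0.0, 0.0, 0.0, 0.047, -37.0, 5.3, -1.3, 0.0, 0.0, 0.0, 0.047, -36.8, 7.1, -1.2, 0.0, 0.0, 0.0, 0.047, -36.3, 8.8, -1.3, 0.0]
end [600. -75. 250.] 0.308
```

>>> play_rows:
  rows: [0, 0, 0.047, -30, -23, -1, 0, 0, 0, 0.047, -31, -21, -1, 0, 0, 0, 0.047, -32, -20, -1, 0, 0, 0, 0.047, -33, -18, -1, 0, 0, 0, 0.047, -33, -17, -1, 0]

```text
clock: 1.7
tool_pos: [288.6, 388.9, 229.6]
orientation: [0.867, 3.019, 0.001]
contact_force: [0.6, -0.3, -0.2]
finger_gap: 94.0
finger_force: 0.0
```

>>> play_rows:
  rows: [0, 0, 0.047, -34, -15, -1, 0, 0, 0, 0.047, -35, -14, -1, 0, 0, 0, 0.047, -35, -12, -1, 0, 0, 0, 0.047, -36, -10, -1, 0, 0, 0, 0.047, -36, -9, -1, 0]

```text
clock: 2.2
tool_pos: [392.5, 234.1, 234.8]
orientation: [1.215, 2.896, 0.001]
contact_force: [-0.1, -0.1, 1.1]
finger_gap: 93.9
finger_force: 0.0
```

>>> play_rows:
  rows: [0, 0, 0.047, -37, -7, -1, 0, 0, 0, 0.047, -37, -5, -1, 0, 0, 0, 0.047, -37, -3, -1, 0, 0, 0, 0.047, -37, -2, -1, 0, 0, 0, 0.047, -37, 0, -1, 0]

```text
clock: 2.7
tool_pos: [496.5, 79.5, 239.7]
orientation: [1.547, 2.734, 0.001]
contact_force: [0.2, 0.4, 0.0]
finger_gap: 94.0
finger_force: 0.0
```

>>> play_rows:
  rows: [0, 0, 0.047, -37, 2, -1, 0, 0, 0, 0.047, -37, 4, -1, 0, 0, 0, 0.047, -37, 5, -1, 0, 0, 0, 0.047, -37, 7, -1, 0, 0, 0, 0.047, -36, 9, -1, 0]

```text
clock: 3.2
tool_pos: [600.8, -74.9, 244.5]
orientation: [1.857, 2.534, 0.0]
contact_force: [-0.2, -0.3, 0.1]
finger_gap: 94.0
finger_force: 0.0
```

```bash
python3 - <<'E'
from h import *
st,p,d=snap('wrist','w1.png'); print(st['clock'],st['tool_pos'],yaw_y(R.from_rotvec(st['orientation'])))
np.savez('w1.npz',d=d,pos=st['tool_pos'],o=st['orientation'])
for t in ['jig','cradle','cradle_edge','turnbutton_top','wedge','wedge_tip','spacer','spare_wheel']:
    print(t,[(np.round(r['centre'],1).tolist(),round(r['score'],2)) for r in models.spot_point('wrist',t)][:3])
E
```

```text
3.2 [600.84407288 -74.88659113 244.49149359] 0.30575817198809147
jig [([692.2, -43.4, -0.5], 0.86)]
cradle [([354.8, -253.3, 12.9], 0.87), ([765.6, -33.8, 15.7], 0.84)]
cradle_edge [([597.7, -50.2, 13.0], 0.74)]
turnbutton_top [([660.9, -78.7, 88.0], 0.78)]
wedge [([480.3, -199.0, -0.9], 0.87), ([693.9, -47.3, -3.9], 0.42)]
wedge_tip [([584.5, -170.6, -3.1], 0.96)]
spacer [([653.9, -225.2, 1.0], 0.86)]
spare_wheel [([585.2, -294.5, -2.6], 0.72)]
```

View pics/w1.png

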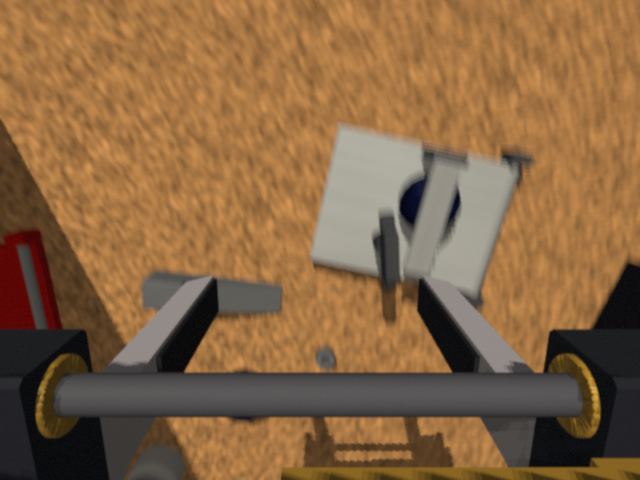

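The wrist view shows the pale cradle centred near (415,210), the dark turnbutton at (388,245) beside the keeper bar, and the wedge at (210,295). I'll measure these from depth.

```bash
cat >> h.py <<'E'
def cloud(n,st,d):
    v,u=np.nonzero(d>0); return world(n,st,np.c_[u,v],d[v,u]),u,v
def rect(P):
    return cv2.minAreaRect(P[:,:2].astype(np.float32))
def near(P,c,r): return np.hypot(P[:,0]-c[0],P[:,1]-c[1])<r
E
python3 - <<'E'
from h import *
z=np.load('w1.npz'); st=dict(tool_pos=z['pos'],orientation=z['o']); d=z['d']
P,u,v=cloud('wrist',st,d)
c=near(P,(560,0),60); print('counter z',np.percentile(P[c,2],[5,50,95]))
b=P[near(P,(662,-78),45)&(P[:,2]>79)&(P[:,2]<96)]; print('fin',len(b),rect(b),np.median(b[:,2]))
e=P[near(P,(662,-78),45)&(P[:,2]>66)&(P[:,2]<96)]; print('bar',len(e),rect(e))
pl=P[near(P,(680,-43),120)&(P[:,2]>15)&(P[:,2]<26)]; print('plate',len(pl),rect(pl),np.median(pl[:,2]))
k=P[near(P,(690,-43),60)&(P[:,2]>53)&(P[:,2]<63)]; print('keeper',len(k),rect(k),np.median(k[:,2]))
w=P[near(P,(530,-180),80)&(P[:,2]>4)&(P[:,2]<45)&(u<290)]; print('wedge',len(w),rect(w),np.percentile(w[:,2],[5,99]))
blk=w[w[:,2]>30]; print('blk',len(blk),rect(blk) if len(blk) else 0)
m=models.cut_out('wrist','wedge'); 
m=m[0]['mask']; V,U=np.nonzero(m&(d>0)); Q=world('wrist',st,np.c_[U,V],d[V,U]); Q=Q[Q[:,2]<50];print(len(Q),rect(Q))
np.save('w.npy',w)
E
```

```text
counter z [1.65488553e-01 2.43571158e+00 3.42146083e+02]
fin 850 ((664.0527954101562, -74.83868408203125), (12.349573135375977, 44.278160095214844), 21.9359188079834) 88.29051620512328
bar 1318 ((663.9832763671875, -74.66595458984375), (12.349573135375977, 67.70110321044922), 21.9359188079834)
plate 18138 ((687.56103515625, -42.449188232421875), (179.91448974609375, 154.2434539794922), 5.924242973327637) 21.17369261424841
keeper 3840 ((680.7713623046875, -40.88881301879883), (116.79356384277344, 63.085609436035156), 86.16238403320312) 59.03634530638598
wedge 3439 ((524.701171875, -183.1903076171875), (134.02420043945312, 31.388734817504883), 10.3189697265625) [ 6.51014646 36.22532337]
blk 991 ((478.8422546386719, -191.54234313964844), (39.882015228271484, 30.726062774658203), 10.86842155456543)
3520 ((526.3662719726562, -190.2208251953125), (133.50430297851562, 47.04095458984375), 11.322071075439453)
```

```bash
python3 - <<'E'
from h import *
z=np.load('w1.npz'); st=dict(tool_pos=z['pos'],orientation=z['o']); d=z['d']
P,u,v=cloud('wrist',st,d)
pl=P[near(P,(680,-43),120)&(P[:,2]>17)&(P[:,2]<25)]
def edge(fix,dirn):  # line x=f(y) for front edge
    bins=np.arange(-105,15,4); pts=[]
    for a in bins:
        s=pl[(pl[:,1]>=a)&(pl[:,1]<a+4)&(pl[:,0]<640)]
        if len(s)>20: pts.append((a+2,np.percentile(s[:,0],0.5)))
    return np.array(pts)
E_=edge(0,0); f=np.polyfit(E_[:,0],E_[:,1],1)
r=E_[:,1]-np.polyval(f,E_[:,0]); g=abs(r)<2; f=np.polyfit(E_[g,0],E_[g,1],1); print('front edge',f,'yaw',-np.arctan(f[0]),g.sum(),len(g))
# side edges
for sgn in(1,-1):
    pts=[]
    for a in np.arange(605,730,5):
        s=pl[(pl[:,0]>=a)&(pl[:,0]<a+5)]
        if len(s)>20: pts.append((a+2.5,np.percentile(s[:,1]*sgn,99.5)*sgn))
    q=np.array(pts); h=np.polyfit(q[:,0],q[:,1],1); r=q[:,1]-np.polyval(h,q[:,0]); g=abs(r)<3; h=np.polyfit(q[g,0],q[g,1],1) if g.sum()>3 else h; print(sgn,h,np.arctan(h[0]),g.sum(),len(g), 'y@610',np.polyval(h,610))
e=plan([664,-75,125],0.383,5,0.5)
plan([664,-75,84],0.383,5,0.5,e)
E
```

```text
front edge [-9.25122085e-02  5.94110253e+02] yaw 0.09224963336357729 30 30
1 [  0.09871782 -45.58637246] 0.09839901024993122 25 25 y@610 14.63149983437878
-1 [ 1.28362557e-01 -1.93213513e+02] 0.12766443857708573 18 25 y@610 -114.91235253747665
[0.0, 0.0, -0.015, -4.4, 12.1, 23.9, 0.5, 0.0, 0.0, -0.015, -4.6, 12.0, 23.9, 0.5, 0.0, 0.0, -0.015, -4.8, 11.9, 24.0, 0.5, 0.0, 0.0, -0.015, -5.0, 11.9, 23.9, 0.5, 0.0, 0.0, -0.015, -5.2, 11.8, 24.0, 0.5]
end [664. -75. 125.] 0.385
[0.0, 0.0, 0.0, 0.0, 0.0, 8.2, 0.5, 0.0, 0.0, 0.0, 0.0, 0.0, 8.2, 0.5, 0.0, 0.0, 0.0, 0.0, 0.0, 8.2, 0.5, 0.0, 0.0, 0.0, 0.0, 0.0, 8.2, 0.5, 0.0, 0.0, 0.0, 0.0, 0.0, 8.2, 0.5]
end [664. -75.  84.] 0.385
```

>>> play_rows:
  rows: [0, 0, -0.015, -4.4, 12.1, 24, 0.5, 0, 0, -0.015, -4.6, 12, 24, 0.5, 0, 0, -0.015, -4.8, 12, 24, 0.5, 0, 0, -0.015, -5, 12, 24, 0.5, 0, 0, -0.015, -5.2, 11.8, 24, 0.5]

```text
clock: 4.2
tool_pos: [664.9, -75.4, 123.8]
orientation: [1.756, 2.605, 0.0]
contact_force: [0.0, -1.3, -0.0]
finger_gap: 57.5
finger_force: 0.0
```

>>> play_rows:
  rows: [0, 0, 0, 0, 0, 8, 0.5, 0, 0, 0, 0, 0, 8, 0.5, 0, 0, 0, 0, 0, 8, 0.5, 0, 0, 0, 0, 0, 8, 0.5, 0, 0, 0, 0, 0, 8, 0.5]

```text
clock: 4.7
tool_pos: [664.9, -76.3, 85.0]
orientation: [1.757, 2.602, 0.001]
contact_force: [0.6, -0.1, 0.2]
finger_gap: 47.3
finger_force: 0.0
```

```bash
python3 - <<'E'
from h import *
s,p,d=snap('wrist','w2.png'); print(s['tool_pos'],s['finger_gap'],s['contact_force'],yaw_y(R.from_rotvec(s['orientation'])))
P,u,v=cloud('wrist',s,d)
b=P[near(P,(664,-75),45)&(P[:,2]>82)&(P[:,2]<94)]; print('fin',len(b),rect(b) if len(b) else 0)
E
```

```text
[664.89293154 -76.31207217  85.04643368] 47.27777108884754 [ 0.63036587 -0.06437544  0.15836809] 0.38293854743997213
fin 3757 ((665.1961059570312, -69.33299255371094), (59.31371307373047, 46.70662307739258), 54.94914245605469)
```

View pics/w2.png

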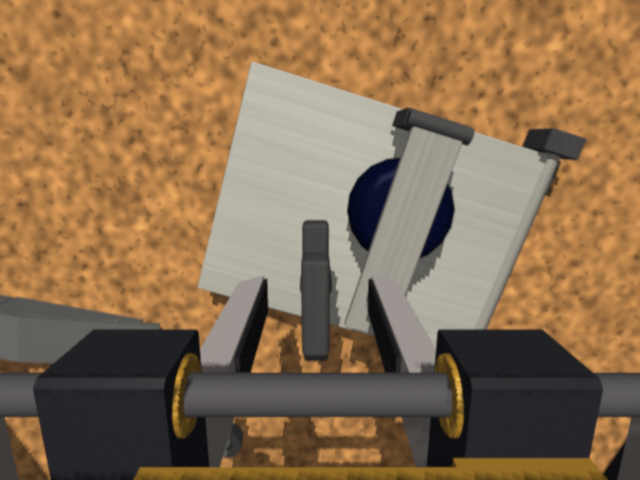

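The picture shows the fin at (315,290), centred between the open fingers at about (265,300) and (370,300), so I'll close.

>>> play_rows:
  rows: [0, 0, 0, 0, 0, 0, 1, 0, 0, 0, 0, 0, 0, 1, 0, 0, 0, 0, 0, 0, 1, 0, 0, 0, 0, 0, 0, 1, 0, 0, 0, 0, 0, 0, 1]

```text
clock: 5.25
tool_pos: [664.0, -76.6, 84.9]
orientation: [-1.757, -2.603, 0.003]
contact_force: [-0.6, 1.2, 0.9]
finger_gap: 11.7
finger_force: 30.0
```

>>> play_rows:
  rows: [0, 0, 0, 0, 0, 0, 1, 0, 0, -0.1, 0, 0, 0, 1, 0, 0, -0.1, 0, 0, 0, 1, 0, 0, -0.1, 0, 0, 0, 1, 0, 0, -0.1, 0, 0, 0, 1]

```text
clock: 5.75
tool_pos: [664.3, -76.5, 84.8]
orientation: [-1.2, -2.903, 0.001]
contact_force: [-2.6, -0.5, 2.9]
finger_gap: 11.6
finger_force: 30.0
```

>>> play_rows:
  rows: [0, 0, -0.11, 0, 0, 0, 1, 0, 0, -0.11, 0, 0, 0, 1, 0, 0, -0.11, 0, 0, 0, 1, 0, 0, -0.11, 0, 0, 0, 1, 0, 0, -0.11, 0, 0, 0, 1]

```text
clock: 6.25
tool_pos: [664.5, -76.1, 84.8]
orientation: [-0.366, -3.12, -0.0]
contact_force: [-2.6, 0.2, 2.9]
finger_gap: 11.8
finger_force: 30.0
```

>>> play_rows:
  rows: [0, 0, -0.1, 0, 0, 0, 1, 0, 0, -0.1, 0, 0, 0, 1, 0, 0, -0.08, 0, 0, 0, 1, 0, 0, -0.05, 0, 0, 0, 1, 0, 0, -0.02, 0, 0, 0, 1]

```text
clock: 6.75
tool_pos: [664.5, -75.9, 84.8]
orientation: [0.177, -3.136, -0.001]
contact_force: [-3.2, 0.9, 3.5]
finger_gap: 11.8
finger_force: 30.0
```

```bash
python3 - <<'E'
from h import *
s=status.read_state(); print(s['tool_pos'],s['finger_gap'],s['contact_force'],s['ft_torque'],yaw_y(R.from_rotvec(s['orientation'])),s['joint_positions'])
E
```

```text
[664.49150937 -75.87484564  84.81580107] 11.75582960438506 [-3.17250439  0.8826564   3.47555908] [ 0.1947415   0.45386117 -0.29814114] 1.6832631402701166 [-2.43238942e-01  5.32012454e-01  1.40593237e+00  6.62951250e-04
  1.20404572e+00 -1.92673999e+00]
```

Turned to about 1.67 rad on the jig, with a moment building against the stop. Release and rise.

>>> play_rows:
  rows: [0, 0, 0, 0, 0, 0, 0.5, 0, 0, 0, 0, 0, 0, 0.5, 0, 0, 0, 0, 0, 0, 0.5, 0, 0, 0, 0, 0, -5, 0.5, 0, 0, 0, 0, 0, -20, 0.5]

```text
clock: 7.25
tool_pos: [662.5, -75.7, 106.9]
orientation: [0.175, -3.131, -0.003]
contact_force: [-0.3, -0.1, 0.2]
finger_gap: 46.1
finger_force: 0.0
```

```bash
python3 - <<'E'
from h import *
s=status.read_state(); print(s['tool_pos'],s['finger_gap'],s['contact_force'])
e=plan([560,-120,200],1.75,5,0.2)
E
```

```text
[662.51364304 -75.74565848 106.89293231] 46.13978608926519 [-0.26549073 -0.14137892  0.15911086]
[0.0, -0.001, -0.013, 21.5, -6.5, -18.5, 0.2, 0.0, -0.001, -0.013, 21.5, -6.2, -18.5, 0.2, 0.0, -0.001, -0.013, 21.6, -5.9, -18.6, 0.2, 0.0, -0.001, -0.013, 21.6, -5.6, -18.6, 0.2, 0.0, -0.001, -0.013, 21.7, -5.3, -18.6, 0.2]
end [ 560. -120.  200.] 1.748
```

>>> play_rows:
  rows: [0, 0, -0.013, 21.5, -6.5, -18.5, 0.2, 0, 0, -0.013, 21.5, -6.2, -18.5, 0.2, 0, 0, -0.013, 21.6, -6, -18.5, 0.2, 0, 0, -0.013, 21.6, -5.6, -18.5, 0.2, 0, 0, -0.013, 21.6, -5.3, -18.5, 0.2]

```text
clock: 7.75
tool_pos: [561.2, -120.7, 203.1]
orientation: [-0.279, 3.129, -0.001]
contact_force: [0.1, 0.3, 0.5]
finger_gap: 75.0
finger_force: 0.0
```

```bash
python3 - <<'E'
from h import *
s,p,d=snap('wrist','w3.png'); print(s['clock'],s['tool_pos'],s['finger_gap'],yaw_y(R.from_rotvec(s['orientation'])))
P,u,v=cloud('wrist',s,d)
b=P[near(P,(664,-75),45)&(P[:,2]>80)&(P[:,2]<96)]; print('fin',len(b),rect(b) if len(b) else 0)
b=P[near(P,(664,-75),45)&(P[:,2]>66)&(P[:,2]<96)]; print('bar',len(b),rect(b) if len(b) else 0)
w=P[near(P,(530,-180),80)&(P[:,2]>4.5)&(P[:,2]<45)]; print('wedge',len(w),rect(w))
b=w[w[:,2]>30]; print('blk',len(b),rect(b) if len(b) else 0)
pl=P[near(P,(650,-43),100)&(P[:,2]>16)&(P[:,2]<25)]
F=[]
for a in np.arange(-105,10,5):
    q=pl[(pl[:,1]>=a)&(pl[:,1]<a+5)&(pl[:,0]<640)]
    if len(q)>10: F.append((a+2.5,np.percentile(q[:,0],.5)))
F=np.array(F); print('edge',np.polyfit(F[:,0],F[:,1],1),len(F),'plate y',np.percentile(pl[:,1],[.5,99.5]))
plan([479,-191.5,70],1.75,5,0.2)
E
```

```text
7.75 [ 561.19663916 -120.72123048  203.09304339] 75.00002326445092 1.7484153044856987
fin 388 ((650.103271484375, -77.1275405883789), (17.71511459350586, 12.2247896194458), 6.816969394683838)
bar 790 ((650.202392578125, -76.93404388427734), (41.950531005859375, 12.334701538085938), 4.851521968841553)
wedge 6253 ((524.645263671875, -184.06158447265625), (132.93446350097656, 30.462854385375977), 10.394193649291992)
blk 2100 ((478.49945068359375, -192.533203125), (39.09312057495117, 30.333290100097656), 10.27485466003418)
edge [-7.41734599e-02  5.95697312e+02] 23 plate y [-113.88704797   12.80633635]
[-0.001, 0.001, 0.0, 18.5, -10.6, 27.3, 0.2, -0.001, 0.001, 0.0, 18.5, -10.6, 27.3, 0.2, -0.001, 0.001, 0.0, 18.5, -10.7, 27.3, 0.2, -0.001, 0.001, 0.0, 18.5, -10.7, 27.4, 0.2, -0.001, 0.001, 0.0, 18.4, -10.7, 27.4, 0.2]
end [ 479.  -191.5   70. ] 1.748
```

View pics/w3.png

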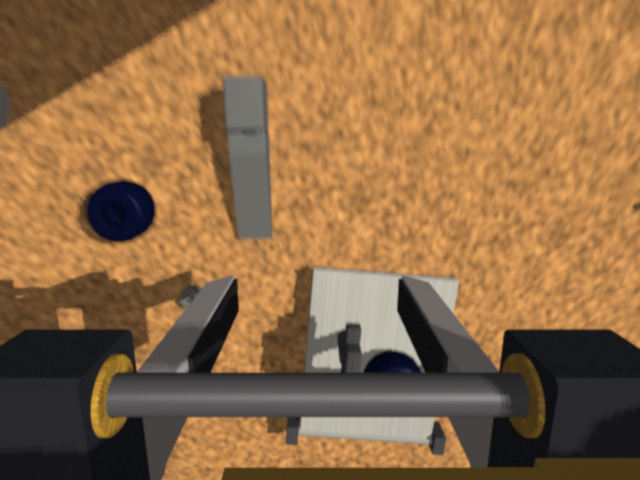

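The picture shows the turnbutton now along the jig's x at (352,345), and the wedge undisturbed with its block at (246,105). Next I'll grip the wedge.

>>> play_rows:
  rows: [0, 0, 0, 18.5, -10.6, 27.3, 0.2, 0, 0, 0, 18.5, -10.6, 27.3, 0.2, 0, 0, 0, 18.5, -10.6, 27.3, 0.2, 0, 0, 0, 18.5, -10.6, 27.4, 0.2, 0, 0, 0, 18.5, -10.6, 27.4, 0.2]

```text
clock: 8.3
tool_pos: [480.1, -189.4, 64.5]
orientation: [-0.278, 3.128, -0.001]
contact_force: [0.8, -0.2, 0.5]
finger_gap: 75.2
finger_force: 0.0
```

```bash
python3 - <<'E'
from h import *
s,p,d=snap('wrist','w4.png'); print(s['tool_pos'],s['finger_gap'])
P,u,v=cloud('wrist',s,d)
w=P[near(P,(530,-180),80)&(P[:,2]>4.5)&(P[:,2]<45)]; b=w[w[:,2]>31]; print(rect(w),len(b),rect(b) if len(b) else 0)
plan([478.8,-192,24],1.752,5,0.2)
cams.snapshot('top')
t,pt,dt=snap('top'); Q,_,_=cloud('top',t,dt)
q=Q[near(Q,(664,-75),45)&(Q[:,2]>65)&(Q[:,2]<96)]; print('bar top cam',len(q),rect(q))
E
```

```text
[ 480.09550009 -189.36986593   64.52603165] 75.23105056541675
((525.068115234375, -184.24176025390625), (135.57167053222656, 30.120370864868164), 10.424601554870605) 4546 ((478.2631530761719, -192.80764770507812), (39.85834503173828, 29.98029899597168), 10.275154113769531)
[0.001, -0.002, -0.001, -0.8, -0.8, 7.1, 0.2, 0.001, -0.002, -0.001, -0.8, -0.8, 7.1, 0.2, 0.001, -0.002, -0.001, -0.8, -0.8, 7.1, 0.2, 0.001, -0.002, -0.001, -0.8, -0.8, 7.1, 0.2, 0.001, -0.002, -0.001, -0.8, -0.8, 7.2, 0.2]
end [ 478.8 -192.    24. ] 1.751
bar top cam 153 ((662.2742919921875, -75.60682678222656), (67.79386901855469, 12.444377899169922), 6.127333164215088)
```

>>> play_rows:
  rows: [0, 0, 0, 0.5, -0.8, 8, 0.2, 0, 0, 0, 0.5, -0.8, 8, 0.2, 0, 0, 0, 0.5, -0.8, 8, 0.2, 0, 0, 0, 0.4, -0.8, 8, 0.2, 0, 0, 0, 0, 0, 6, 0.2]

```text
clock: 8.95
tool_pos: [478.9, -192.1, 26.6]
orientation: [0.279, -3.129, -0.0]
contact_force: [0.3, -0.3, -0.5]
finger_gap: 74.9
finger_force: 0.0
```

>>> play_rows:
  rows: [0, 0, 0, 0, 0, 2, 0.4, 0, 0, 0, 0, 0, 0, 1, 0, 0, 0, 0, 0, 0, 1, 0, 0, 0, 0, 0, 0, 1, 0, 0, 0, 0, 0, 0, 1]

```text
clock: 9.45
tool_pos: [479.2, -192.5, 25.6]
orientation: [-0.278, 3.129, -0.001]
contact_force: [-0.1, -0.6, 0.4]
finger_gap: 38.4
finger_force: 0.0
```

>>> play_rows:
  rows: [0, 0, 0, 0, 0, 0, 1, 0, 0, 0, 0, 0, 0, 1, 0, 0, 0, 0, 0, 0, 1, 0, 0, 0, 0, 0, 0, 1, 0, 0, 0, 0, 0, 0, 1]

```text
clock: 9.95
tool_pos: [479.0, -192.5, 25.5]
orientation: [-0.278, 3.129, -0.001]
contact_force: [-1.5, -0.5, 1.8]
finger_gap: 29.8
finger_force: 30.0
```

```bash
python3 - <<'E'
from h import *
s,p,d=snap('wrist'); print(s['clock'],s['tool_pos'],s['finger_gap'],s['finger_force'],s['contact_force'],yaw_y(R.from_rotvec(s['orientation'])))
P,u,v=cloud('wrist',s,d)
w=P[near(P,(530,-180),80)&(P[:,2]>4.5)&(P[:,2]<45)]; b=w[w[:,2]>31]; print(rect(w),len(b),rect(b) if len(b) else 0)
E
```

```text
9.95 [ 479.04329873 -192.50237723   25.52199117] 29.835271612231132 30.000331699848175 [-1.4938366  -0.54460043  1.83166391] 1.7479849724371783
((515.8313598632812, -185.46058654785156), (116.75943756103516, 54.08433532714844), 10.403630256652832) 7840 ((478.3607177734375, -192.47178649902344), (40.43009567260742, 54.079994201660156), 9.43547248840332)
```

```bash
python3 - <<'E'
from h import *
e=plan([458,-145,25.5],1.72,5,1)
plan([460.5,-64.5,25.5],1.666,5,1,e)
E
```

```text
[0.0, 0.0, 0.006, 2.5, 10.1, 0.0, 1.0, 0.0, 0.0, 0.006, 2.5, 10.1, 0.0, 1.0, 0.0, 0.0, 0.006, 2.6, 10.0, 0.0, 1.0, 0.0, 0.0, 0.006, 2.6, 10.1, 0.0, 1.0, 0.0, 0.0, 0.006, 2.8, 10.0, 0.0, 1.0]
end [ 458.  -145.    25.5] 1.718
[0.0, 0.0, 0.01, -2.9, 15.9, 0.0, 1.0, 0.0, 0.0, 0.01, -2.7, 15.9, 0.0, 1.0, 0.0, 0.0, 0.01, -2.5, 15.9, 0.0, 1.0, 0.0, 0.0, 0.01, -2.4, 15.9, 0.0, 1.0, 0.0, 0.0, 0.01, -2.2, 15.9, 0.0, 1.0]
end [460.5 -64.5  25.5] 1.668
```

>>> play_rows:
  rows: [0, 0, 0.006, 2.5, 10, 0, 1, 0, 0, 0.006, 2.5, 10, 0, 1, 0, 0, 0.006, 2.6, 10, 0, 1, 0, 0, 0.006, 2.6, 10, 0, 1, 0, 0, 0.006, 2.8, 10, 0, 1]

```text
clock: 10.5
tool_pos: [457.7, -144.3, 25.5]
orientation: [-0.231, 3.133, -0.001]
contact_force: [0.0, -0.3, 1.1]
finger_gap: 29.6
finger_force: 30.0
```

>>> play_rows:
  rows: [0, 0, 0.01, -2.9, 16, 0, 1, 0, 0, 0.01, -2.7, 16, 0, 1, 0, 0, 0.01, -2.5, 16, 0, 1, 0, 0, 0.01, -2.4, 16, 0, 1, 0, 0, 0.01, -2.2, 16, 0, 1]

```text
clock: 11.0
tool_pos: [459.9, -63.4, 25.5]
orientation: [0.152, -3.138, 0.001]
contact_force: [1.0, -2.0, 3.7]
finger_gap: 29.7
finger_force: 30.0
```

>>> play_rows:
  rows: [0, 0, 0, 0, 0, 0, 1, 0, 0, 0, 0, 0, 0, 1, 0, 0, 0, 0, 0, 0, 1, 0, 0, 0, 0, 0, 0, 1, 0, 0, 0, 0, 0, 0, 1]

```text
clock: 11.5
tool_pos: [459.8, -62.5, 25.5]
orientation: [0.153, -3.138, -0.004]
contact_force: [0.5, 3.3, 5.1]
finger_gap: 29.6
finger_force: 30.0
```

```bash
cat >> h.py <<'E'
def look(name=None):
    s,p,d=snap('wrist',name); print('t',s['clock'],s['tool_pos'].round(1),s['finger_gap'].round(1) if hasattr(s['finger_gap'],'round') else s['finger_gap'],s['contact_force'].round(1),'yaw',yaw_y(R.from_rotvec(s['orientation'])).round(3))
    P,u,v=cloud('wrist',s,d)
    M=np.array([598.9,-51.3]);c,sn=np.cos(.095),np.sin(.095)
    J=np.c_[(P[:,:2]-M)@[c,sn],(P[:,:2]-M)@[-sn,c],P[:,2]]   # edge frame: x along jig from edge, y jig
    return s,J,d,P,u,v
E
python3 - <<'E'
from h import *
s,J,d,P,u,v=look('w5.png')
print('cover jig x',np.percentile(J[(abs(J[:,1])<60)&(J[:,2]<25)&(J[:,2]>0),0],[1,99]))
w=J[(abs(J[:,1])<40)&(J[:,0]<-14)&(J[:,0]>-100)&(J[:,2]>4.5)&(J[:,2]<40)]
print('wedge slope in edge frame',rect(w),w[:,0].max(), 'y mid',[(a,np.mean(np.percentile(w[abs(w[:,0]-a)<3,1],[1,99])).round(1)) for a in(-80,-60,-40,-30) if (abs(w[:,0]-a)<3).any()])
for y in(-50,-30,30,50):
    q=J[(abs(J[:,1]-y)<6)&(J[:,2]>14)&(J[:,2]<30)&(J[:,0]<20)&(J[:,0]>-10)]
    if len(q): print('edge y',y,len(q),np.percentile(q[:,0],1).round(1),'z',np.median(q[q[:,0]<12,2]).round(2))
print(plan([s['tool_pos'][0]+.9955*22,s['tool_pos'][1]+.0949*22,s['tool_pos'][2]],1.666,5,1)[0])
E
```

```text
t 11.5 [459.8 -62.5  25.5] 29.625282148056346 [0.5 3.3 5.1] yaw 1.668
cover jig x [-263.81899793  -43.58999007]
wedge slope in edge frame ((-62.85813522338867, 2.605562210083008), (38.933555603027344, 30.066186904907227), 0.13633815944194794) -43.39311662207298 y mid [(-80, np.float64(2.6)), (-60, np.float64(2.5))]
[0.0, 0.0, 0.0, -4.4, 0.0, 0.0, 1.0, 0.0, 0.0, 0.0, -4.4, 0.0, 0.0, 1.0, 0.0, 0.0, 0.0, -4.4, 0.0, 0.0, 1.0, 0.0, 0.0, 0.0, -4.4, 0.0, 0.0, 1.0, 0.0, 0.0, 0.0, -4.4, -0.1, 0.0, 1.0]
end [481.7 -60.4  25.5] 1.668
[481.69202726 -60.41829168  25.4984867 ]
```

View pics/w5.png

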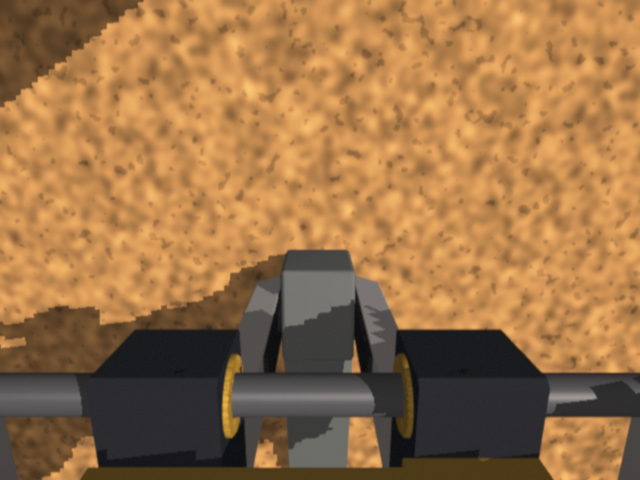

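The wrist view shows only the wedge's block in the fingers (320,310), aligned in yaw and 2.5 mm off to jig +y. I'll correct that, take a cradle height baseline from the top and scene cameras, then advance.

>>> play_rows:
  rows: [0, 0, 0, 0, -1.5, 0, 1, 0, 0, 0, 0, -1, 0, 1, 0, 0, 0, -5, 0, 0, 1, 0, 0, 0, -6, 0, 0, 1, 0, 0, 0, -5, 0, 0, 1]

```text
clock: 12.05
tool_pos: [473.6, -64.1, 25.4]
orientation: [0.154, -3.132, -0.002]
contact_force: [-7.6, -1.7, 13.2]
finger_gap: 29.7
finger_force: 30.0
```

```bash
cat >> h.py <<'E'
def lift():
    M=np.array([598.9,-51.3]);c,sn=np.cos(.095),np.sin(.095)
    s=status.read_state(); D=s['tool_pos'][:2]-M
    print('t',s['clock'],'tcp edge-frame',(D@[c,sn]).round(1),(D@[-sn,c]).round(1),'z',s['tool_pos'][2].round(1),'F',s['contact_force'].round(1),'T',s['ft_torque'].round(2),'yaw',yaw_y(R.from_rotvec(s['orientation'])).round(3))
    for n in('top','scene'):
        st,p,d=snap(n); P,u,v=cloud(n,st,d)
        J=np.c_[(P[:,:2]-M)@[c,sn],(P[:,:2]-M)@[-sn,c],P[:,2]]
        pl=(J[:,0]>4)&(J[:,0]<160)&(abs(J[:,1])<60)&(J[:,2]>12)&(J[:,2]<32)
        A=np.c_[J[pl,0],J[pl,1],np.ones(pl.sum())]; z=J[pl,2]; g=np.ones(len(z),bool)
        for _ in range(6): k=np.linalg.lstsq(A[g],z[g],rcond=None)[0]; g=abs(z-A@k)<1.5
        print(n,'plane slope*170',(-k[0]*170).round(2),'edge z',k[2].round(2),'hinge z',(k[0]*170+k[2]).round(2),g.sum(),
          'roll',k[1].round(4))
        q=J[(J[:,0]<-3)&(J[:,0]>-95)&(abs(J[:,1])<30)&(J[:,2]>4.5)&(J[:,2]<30)]
        if len(q)>15: print('  wedge y mid',np.mean(np.percentile(q[:,1],[3,97])).round(1),'xmax',q[:,0].max().round(1),len(q), 'slope fit',np.polyfit(q[q[:,2]<21,0],q[q[:,2]<21,2],1).round(3))
E
python3 - <<'E'
from h import *
lift()
E
```

```text
t 12.05 tcp edge-frame -125.9 -0.9 z 25.4 F [-7.6 -1.7 13.2] T [-0.13  1.22  0.  ] yaw 1.669
top plane slope*170 0.43 edge z 20.13 hinge z 19.7 874 roll 0.0091
scene plane slope*170 -0.35 edge z 19.48 hinge z 19.83 1692 roll 0.0024
  wedge y mid -2.8 xmax -11.2 542 slope fit [-0.156  4.776]
```

>>> play_rows:
  rows: [0, 0, 0, -5, 0, -0.2, 1, 0, 0, 0, -6, 0, -0.2, 1, 0, 0, 0, -6, 0, 0, 1, 0, 0, 0, -6, 0, 0, 1, 0, 0, 0, -5, 0, 0, 1]

```text
clock: 12.65
tool_pos: [501.9, -61.4, 25.4]
orientation: [0.153, -3.133, -0.002]
contact_force: [-5.1, -0.7, 9.4]
finger_gap: 29.8
finger_force: 30.0
```

```bash
python3 - <<'E'
from h import *
lift()
E
```

```text
t 12.65 tcp edge-frame -97.6 -0.8 z 25.4 F [-5.1 -0.7  9.4] T [-0.12  0.8  -0.02] yaw 1.669
top plane slope*170 0.38 edge z 20.2 hinge z 19.83 634 roll 0.0019
scene plane slope*170 0.07 edge z 19.68 hinge z 19.61 1699 roll 0.0016
  wedge y mid -6.2 xmax -5.6 607 slope fit [-0.023 13.347]
```

>>> play_rows:
  rows: [0, 0, 0, -4, 0, -0.2, 1, 0, 0, 0, -4, 0, -0.1, 1, 0, 0, 0, -4, 0, 0, 1, 0, 0, 0, -4, 0, 0, 1, 0, 0, 0, -4, 0, 0, 1]

```text
clock: 13.25
tool_pos: [518.9, -60.1, 25.3]
orientation: [0.154, -3.125, -0.002]
contact_force: [-14.2, -1.1, 14.1]
finger_gap: 30.1
finger_force: 30.0
```

```bash
python3 - <<'E'
from h import *
lift()
E
```

```text
t 13.25 tcp edge-frame -80.5 -1.2 z 25.3 F [-14.2  -1.1  14.1] T [-0.35  2.33 -0.02] yaw 1.669
top plane slope*170 1.24 edge z 21.33 hinge z 20.09 446 roll 0.0026
scene plane slope*170 1.37 edge z 20.97 hinge z 19.6 1749 roll -0.0006
  wedge y mid -7.5 xmax -5.0 528 slope fit [1.3000e-02 1.5883e+01]
```

>>> play_rows:
  rows: [0, 0, 0, -3, 0, 0, 1, 0, 0, 0, -3, 0, 0, 1, 0, 0, 0, -2, 0, 0, 1, 0, 0, 0, -2, 0, 0, 1, 0, 0, 0, 0, 0, 0, 1]

```text
clock: 13.85
tool_pos: [529.5, -59.1, 25.3]
orientation: [0.154, -3.127, -0.002]
contact_force: [-11.8, -1.4, 12.3]
finger_gap: 30.1
finger_force: 30.0
```

```bash
python3 - <<'E'
from h import *
lift()
print(R.from_rotvec(status.read_state()['orientation']).as_matrix()[:,2])
s,p,d=snap('wrist'); P,u,v=cloud('wrist',s,d)
b=P[near(P,s['tool_pos'],30)&(P[:,2]>25)&(P[:,2]<45)&(abs(u-317)<30)]; A=np.c_[b[:,:2]-s['tool_pos'][:2],np.ones(len(b))]
g=abs(b[:,2]-np.median(b[:,2]))<3; print('block top plane',np.linalg.lstsq(A[g],b[g,2],rcond=None)[0],g.sum(), rect(b[g]))
_,p,_=snap('scene'); cv2.imwrite('pics/s2.png',cv2.resize(p[260:400,200:430],None,fx=3,fy=3))
E
```

```text
t 13.85 tcp edge-frame -69.9 -1.1 z 25.3 F [-11.8  -1.4  12.3] T [-0.2   2.04 -0.  ] yaw 1.669
top plane slope*170 3.53 edge z 23.91 hinge z 20.37 415 roll -0.0022
scene plane slope*170 3.38 edge z 23.06 hinge z 19.68 1704 roll -0.0013
  wedge y mid -7.8 xmax -4.4 473 slope fit [ 0.049 17.077]
[-1.07989782e-02  7.36651177e-04 -9.99941418e-01]
block top plane [6.52393630e-03 1.06953295e-03 3.52299218e+01] 5429 ((528.2936401367188, -58.910118103027344), (40.415279388427734, 24.06285285949707), 4.8614630699157715)
```

View pics/s2.png

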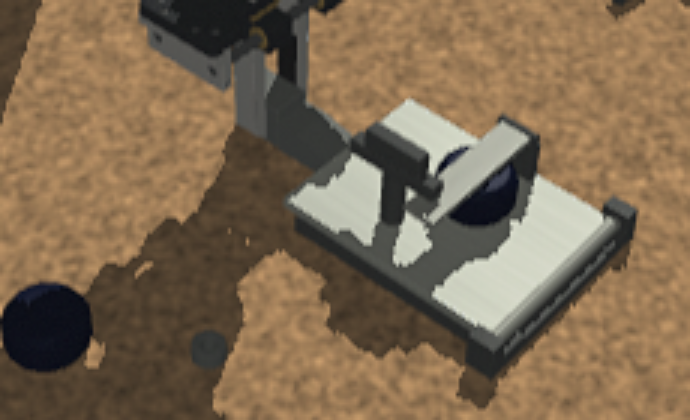

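The crop shows the button's end over the keeper bar at (435,190), the bar shut, and the wedge under the edge at (340,150). Lift is about 3.6 mm, so one small nudge and a hold.

>>> play_rows:
  rows: [0, 0, 0, -1, 0, -0.2, 1, 0, 0, 0, -0.5, 0, 0, 1, 0, 0, 0, 0, 0, 0, 1, 0, 0, 0, 0, 0, 0, 1, 0, 0, 0, 0, 0, 0, 1]

```text
clock: 14.55
tool_pos: [530.6, -58.9, 25.3]
orientation: [0.153, -3.126, -0.002]
contact_force: [-11.6, -0.2, 11.9]
finger_gap: 29.8
finger_force: 30.0
```

>>> play_rows:
  rows: [0, 0, 0, 0, 0, 0, 1, 0, 0, 0, 0, 0, 0, 1, 0, 0, 0, 0, 0, 0, 1, 0, 0, 0, 0, 0, 0, 1, 0, 0, 0, 0, 0, 0, 1]

```text
clock: 15.05
tool_pos: [530.7, -58.9, 25.3]
orientation: [0.153, -3.127, -0.002]
contact_force: [-12.7, -1.9, 12.0]
finger_gap: 29.8
finger_force: 30.0
```

```bash
python3 - <<'E'
from h import *
lift()
st,p,d=snap('scene'); P,_,_=cloud('scene',st,d)
q=P[near(P,(664,-75),45)&(P[:,2]>72)&(P[:,2]<100)]; print('bar',rect(q))
for t in ['cradle_edge','spacer','spare_wheel']: print(t,[(np.round(r['centre']).tolist(),round(r['score'],2)) for r in models.spot_point('scene',t)][:3])
E
```

```text
t 15.05 tcp edge-frame -68.7 -1.1 z 25.3 F [-12.7  -1.9  12. ] T [-0.32  2.07 -0.  ] yaw 1.669
top plane slope*170 3.87 edge z 23.85 hinge z 19.98 413 roll -0.0024
scene plane slope*170 3.59 edge z 23.29 hinge z 19.7 1740 roll 0.0018
  wedge y mid -7.7 xmax -3.5 462 slope fit [ 0.038 17.087]
bar ((665.0259399414062, -77.30071258544922), (65.69129180908203, 14.94487190246582), 6.034455299377441)
cradle_edge [([191.0, -313.0, 10.0], 0.68), ([599.0, -51.0, 16.0], 0.66)]
spacer [([656.0, -220.0, -0.0], 0.45)]
spare_wheel [([585.0, -288.0, 1.0], 0.73)]
```

Lift is about 3.9 mm and stable, the button is locked, and the bystanders checked have not moved.

```bash
python3 -c "
from station import order; print(order.close_job())"
```

```text
the job is handed in; nothing more can be done
None
```

The job is handed in: the turnbutton is locked across the shut keeper bar, and the gripped wedge holds the cradle's front edge about 4 mm off its rails (3.6–3.9 mm on the two cameras); the arm clock read about 15 s.

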